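# Shut the stopcock under the sliding cover

## Robot

A 6-joint arm with a two-finger parallel gripper is mounted at the origin on the work surface. World frame = base frame: x ahead of the robot, y to its left, z up, the work surface at z = 0. Lengths are in m, angles in rad, forces in N, time in s.
With the tool pointing down it reaches from about 0.35 to 0.8 m from the base axis. Payload 7.3 kg.
Tool frame: the origin (TCP) lies between the finger pads; the fingertips stand 25 mm ahead of it and the grasp point (between the pads) lies 6 mm ahead of it (r.tip_extent is the distance from the TCP to the fingertips, in m); z points along the fingers, y is the line along which they close (so a half turn about z gives the same grasp; the last joint's range is limited). The gripper opens to 85 mm and grips with 20 to 120 N. Pads are 22 mm wide; open, the fingers measure 114 mm over their backs; the gripper's body (76 mm by 85 mm) begins 54 mm behind the grasp point. The pads swing forward as they close: fully open they stand 13 mm farther back than shut.
Start: joints at [-1.387, 0.342, 1.524, -0, 1.275, -0.146], TCP at [0.17, -0.497, 0.256] pointing down, gripper open.
Joint ranges: [-2.53, 2.53], [-0.77, 2.02], [0.04, 2.7], [-1, 4.14], [0.28, 2.66], [-3.11, 3.11]. Speed limits (rad/s): [2.57, 2.57, 3.14, 3.14, 3.14, 3.14].

## Interface

Orientations are given as a unit quaternion [x, y, z, w].
In Python, from workcell import r, command_gripper, optics gives the robot as it stands. The module is installed in compiled form; this text tells all that it offers. Calls block until the motion is done:
- r.reach(position, orientation): joint-space move of the TCP to a pose.
- r.move_straight(position, orientation=None, speed=0.15, max_force=None): straight line of the TCP; orientation=None keeps the orientation; speed is the mean speed in m/s. With max_force (N) it stops when the force on the tool has changed by that much, and returns True; else False.
- r.movej(angles): joint-space move.
- command_gripper(opening, force=None): finger opening in m; force is the grip in N (None keeps the last); returns when the fingers have stopped.
- r.hold(seconds).
- r.solve_ik(position, orientation): joint angles nearest the present ones, or None.
- r.read_state(): the state.
- optics.get_image(name): name is "scene" or "side" or "wrist"; returns (picture, depth): 420x560x3 uint8, red, green, blue; 420x560 float32, m along the optical axis (not along the pixel's ray), 0 where there is no reading.
- optics.camera_model(name): a dict with "K" (3x3 intrinsics, pixels), "R" (3x3) and "t" (3): a world point X has camera coordinates R X + t; the wrist camera has in their place "tool_from_camera" (4x4, takes a point from camera to tool coordinates, whose origin is the TCP and whose axes are the flange's). Camera axes: x right, y down, z forward; pixel columns grow to the right and rows downward; lengths in m; the calibration is good to about 2 mm. A picture is of the moment at which its call begins: read the wrist's pose just before it. camera_model takes no time and is no camera call.
A pose or a line that the arm cannot do raises r.PlanningError and nothing moves.
- r.finish_job(): hands the job in; it is judged then, once.
The state is a dict: "time_s": time; "joint_positions": joint angles; "dq": joint speeds; "tau": joint torques, N m; "eef_pos": TCP position; "eef_rot": TCP orientation; "contact_force": force on the tool from outside, world axes, zero at the start; "torque": the same for the moment, N m; "grip_width": finger opening in m; "grip_force": force on a finger pad.
Only numpy, scipy, OpenCV 4.12 (cv2) and the standard library are available. Lean on these libraries where they do the work, as an engineer would, in place of code of your own. Each camera call takes 0.05 s, during which the arm holds its last target. There are 200 camera calls.

## Task

A loose white cover lies over one half of the low grey valve box on the worktop: push it along by its ridge until it is fully home at the other end, then push the long lever handle that this uncovers (round stud on its end) round until it is fully shut, square across its pipe. Only push: do not lift or tip the cover, leave the other valve's short two-winged handle as it is, and do not disturb the jar, bottle and tea box.

Things in the scene. Friction and masses are not known exactly. Their poses are not given: they have to be found in the camera images.
- valve_box: Fixed grey box, open on top, 200 (x) x 350 (y) x 78 mm high. Origin: centre of underside, z up. Two bays, centred 80 mm either way along its y, no wall between (inside 160 x 310 mm, floor 4 mm up). Walls 64 mm high end in a ledge on which the cover slides along y; outside it a lip to 78 mm (inner faces y = +-165, x = +-94.5 mm) keeps it in.
- cover: Loose white plate, 183 (x) x 158 (y) x 6 mm, 0.25 to 0.5 kg, slides along the box's y, 1 to 6 N. Origin: centre of underside, 64 mm above the worktop; axes start along the box's. A ridge 100 (x) x 14 (y) mm at its middle rises to 30 mm above the origin. It starts over main_valve's bay (either end); fully home at the other end its origin is 86 mm from the box's along y.
- main_valve: Fixed valve with the long lever, in the bay that is covered at the start. Origin: centre of its bay, at worktop height, axes along the box's. A copper pipe runs through along x (its top 26 mm above the worktop, brass valve body to 36 mm). The lever's pivot is at x = +35 mm, y = 0 in this frame, axis vertical.
- main_handle (a joint): Angle of the long lever, rad: 0 = open, lever in line with the pipe and pointing to the box's -x; pi/2 = fully shut (hard stop), lever pointing to the box's -y. It grows anticlockwise seen from above. Starts between 0 and 0.45. Stays where left; stiff, takes about 3 N at 45 mm from the pivot.
- main_tip (a point): Outer end of the long black lever, 65 mm from its pivot, at mid height of the bar (46 mm above the worktop). The bar is 14 mm wide, from 38 to 54 mm above the worktop; a round stud, 13 mm across, stands on its end up to 60 mm.
- spare_valve: Fixed valve with the short two-winged handle, in the other bay (open at the start, under the cover when the cover is home). Origin: centre of its bay, at worktop height.
- spare_handle (a joint): Angle of the two-winged handle, rad (64 mm across its wings, 38 to 56 mm above the worktop). To be left as it is.
- spare_tip (a point): End of one wing of the two-winged handle, 32 mm from its pivot.
- powder_jar: Bystander: upright white jar with a dark blue lid, 72 mm across, 170 mm high, to the left (+y) of the box. Origin: centre of its foot.
- water_bottle: Bystander: upright clear bottle, 64 mm across, 200 mm high, to the right (-y) of the box. Origin: centre of its foot.
- tea_box: Bystander: white and blue carton, 70 x 120 x 80 mm high, to the left of the box, beyond the jar. Origin: centre of its foot.
Things that resemble listed ones, but are neither listed nor needed, are in the scene too. There is more than one size of the cover; the job needs the largest.

How it is judged:
On the way, in this order (a step that is already met when the one before it is completed fails the run):
1. the cover lies fully at the other end of the box, over the two-winged valve (horizontal distance between cover and spare_valve below 0.012 m and z of cover in the frame of valve_box below 0.067 m), for 0.2 s.
2. the long lever is pushed shut (value of joint main_handle above 1.45 rad), for 0.2 s.
At the end, for the whole second after the job is handed in: Cover flat and still, its centre within 12 mm of the two-winged valve's bay centre; long lever at 1.45 rad or more (7 degrees from the stop); two-winged handle's tip within 10 mm of its start; jar, bottle and tea box upright, within 30 mm of their starts (all of step 1 and z of cover in the frame of valve_box above 0.061 m and angle between cover's own z axis and vertical below 0.05 rad and linear speed of cover below 0.02 m/s and value of joint main_handle above 1.45 rad and distance of spare_tip from where it was at the start of the episode below 0.01 m and distance of each of powder_jar, water_bottle, tea_box from where it was at the start of the episode below 0.03 m and angle between each of powder_jar, water_bottle, tea_box's own z axis and vertical below 0.2 rad); the robot touches nothing.
It fails at once if the cover is lifted (12 mm or more) off its ledges or tipped (z of cover in the frame of valve_box above 0.076 m or angle between cover's own z axis and vertical above 0.12 rad).
It fails at once if the two-winged handle is moved (distance of spare_tip from where it was at the start of the episode above 0.01 m).
It fails at once if the white jar is disturbed (distance of powder_jar from where it was at the start of the episode above 0.03 m or angle between powder_jar's own z axis and vertical above 0.2 rad).
It fails at once if the water bottle is disturbed (distance of water_bottle from where it was at the start of the episode above 0.03 m or angle between water_bottle's own z axis and vertical above 0.2 rad).
It fails at once if the tea box is disturbed (distance of tea_box from where it was at the start of the episode above 0.03 m or angle between tea_box's own z axis and vertical above 0.2 rad).
It also fails if it takes over 51 s, if anything falls off the work surface, if the arm or the gripper's body presses on something with over 40 N, if the wrist force passes 120 N, or if a joint passes its speed limit or range.

## Working session

There is one attempt and no reset: what is moved stays moved. The work goes in short steps, each a Python script; the robot and the scene stay as the last script left them, time stands still between calls to the robot, and variables do not carry over. Pictures are saved under pics/ and viewed, at most 10 in all, crops included, and the job is handed in when it is done.

```bash
mkdir -p pics; python3 - <<'E'
from workcell import r,optics
import cv2,numpy as np
for n in("scene","side"):
    p,d=optics.get_image(n);cv2.imwrite(f"pics/{n}0.png",p[:,:,::-1]);np.savez(f"{n}0.npz",p=p,d=d,**optics.camera_model(n))
    m=optics.camera_model(n);print(n,m["K"].tolist(),(-m["R"].T@m["t"]),m["R"][2],(d>0).mean())
print(optics.camera_model("wrist"),r.read_state()["eef_rot"],r.tip_extent)
E
```

```text
scene [[496.7819109586267, 0.0, 278.54492779577026], [0.0, 496.7819109586267, 210.11000671652477], [0.0, 0.0, 1.0]] [1.00815058 0.50188643 1.14058792] [-0.33759322 -0.40775407 -0.84839109] 0.9959481292517007
side [[474.9144673738176, 0.0, 275.4687826815625], [0.0, 474.9144673738176, 203.54501780096155], [0.0, 0.0, 1.0]] [0.46031885 0.88593956 0.64075447] [ 0.10392599 -0.84569636 -0.52344729] 0.9961394557823129
{'K': array([[318.57416976,   0.        , 280.89724671],
       [  0.        , 318.57416976, 208.34001401],
       [  0.        ,   0.        ,   1.        ]]), 'tool_from_camera': array([[ 5.19440376e-04, -9.49026482e-01, -3.15195917e-01,
         8.18734704e-02],
       [ 9.99999545e-01,  7.45196390e-04, -5.95727797e-04,
         7.12038534e-04],
       [ 8.00244315e-04, -3.15195464e-01,  9.49026438e-01,
        -1.17733787e-01],
       [ 0.00000000e+00,  0.00000000e+00,  0.00000000e+00,
         1.00000000e+00]])} [ 9.86430303e-01  1.64179120e-01 -1.08644046e-05 -6.88714971e-04] 0.025
```

View pics/scene0.png

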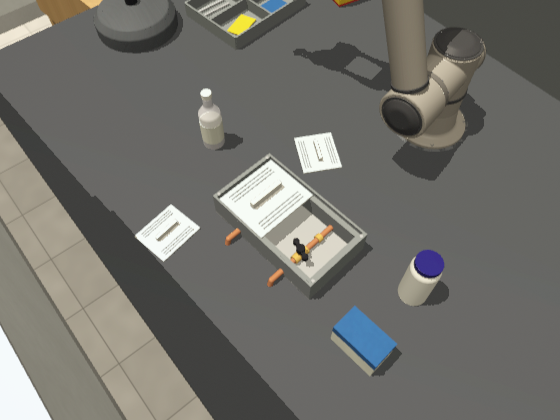

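View pics/side0.png

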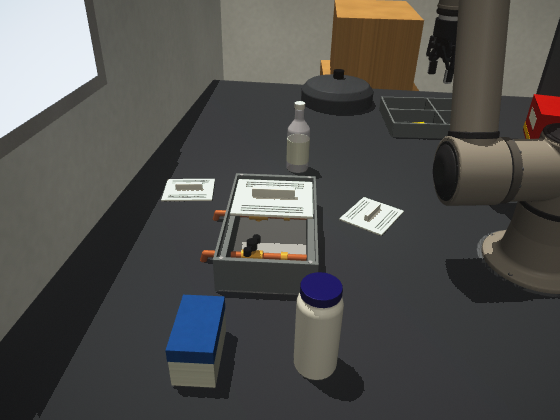

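The scene view shows three covers: on the box at (267,195), and loose ones at (168,232) and (318,152). The one on the box is the largest and has the ridge over the far (-y) bay, so it fits. The spare winged handle is at (302,248), the jar at (422,280), the bottle at (211,122) and the tea box at (363,340). I'll measure the box and make a confirming crop.

```bash
cat > h.py <<'E'
import numpy as np,cv2
def cloud(f):
    z=np.load(f);d=z["d"];K=z["K"]
    v,u=np.mgrid[:d.shape[0],:d.shape[1]]
    c=np.stack([(u-K[0,2])/K[0,0]*d,(v-K[1,2])/K[1,1]*d,d],-1)
    return (c-z["t"])@z["R"],z["p"],d>0
def rect(P):
    c,s,a=cv2.minAreaRect((P[:,:2]*1000).astype(np.float32))
    return np.round(c,1),np.round(s,1),round(a,2)
E
python3 - <<'E'
from h import *
for n,c0 in(("scene",(290,225)),("side",(268,225))):
    X,p,ok=cloud(n+"0.npz");p=p.astype(int)
    roi=np.zeros(ok.shape,np.uint8);cv2.circle(roi,c0,100,1,-1)
    ok=ok&(roi>0)
    z=X[...,2]
    for nm,lo,hi in(("lip",.072,.084),("ridge",.087,.1),("plate",.064,.073)):
        m=ok&(z>lo)&(z<hi)
        if nm=="plate": m&=p.min(-1)>150
        nc,l,s,c=cv2.connectedComponentsWithStats(m.astype(np.uint8))
        i=1+s[1:,4].argmax();q=X[l==i];print(n,nm,s[i],rect(q),q[:,2].mean().round(4))
p=np.load("scene0.npz")["p"][140:290,195:375,::-1]
cv2.imwrite("pics/crop.png",cv2.resize(p,None,fx=4,fy=4,interpolation=2))
X,p,ok=cloud("scene0.npz")
for u,v in((428,264),(207,100),(363,335),(168,232),(318,152)): print(X[v,u].round(3))
E
```

```text
scene lip [ 213  154  154  134 1350] (array([575.6,  14.9]), array([203.7, 353.3]), 4.35) 0.0767
scene ridge [250 180  32  26 207] (array([583. , -63.6]), array([98.6, 15.7]), 4.85) 0.0927
scene plate [ 219  160   98   79 3199] (array([581.1, -61.4]), array([192. , 175.6]), 3.37) 0.069
side lip [ 213  173  106   95 2404] (array([577.3,  15.3]), array([200.2, 356. ]), 4.33) 0.0766
side ridge [252 186  43   8 254] (array([583.4, -62.8]), array([98.2, 18.5]), 4.68) 0.0934
side plate [ 230  179   83   38 1727] (array([583. , -67.6]), array([184. , 166.4]), 4.37) 0.0714
[0.462 0.347 0.173]
[ 0.554 -0.343  0.182]
[0.648 0.356 0.08 ]
[ 0.823 -0.176  0.006]
[ 0.349 -0.116  0.019]
```

View pics/crop.png

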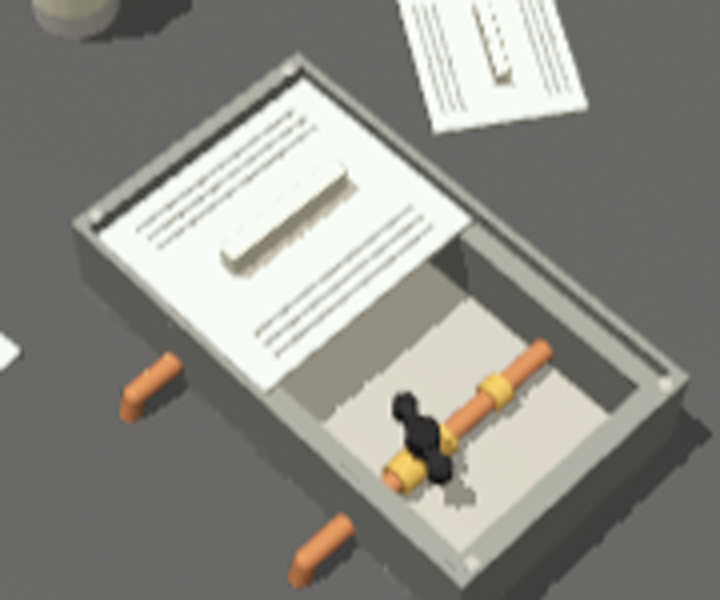

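The crop confirms the largest cover, ridge at crop (285,215), over the -y bay, with the winged handle at crop (420,435) in the open bay. The box centre is about (576.5, 15) mm with 4.35° yaw. Next I push the cover.

```bash
cat >> h.py <<'E'
C=np.array([.5765,.0150]);YAW=np.radians(4.35)
def b2w(x,y,z):
    c,s=np.cos(YAW),np.sin(YAW);return [C[0]+c*x-s*y,C[1]+s*x+c*y,z]
def quat(a): # tool down, tool x axis at box angle a
    a+=YAW;return [np.cos(a/2),np.sin(a/2),0,0]
E
python3 - <<'E'
from workcell import r,command_gripper
from h import *
S=lambda:(lambda s:print(round(s["time_s"],2),s["eef_pos"].round(4) if hasattr(s["eef_pos"],'round') else s["eef_pos"],np.round(s["contact_force"],1),np.round(s["joint_positions"],2)))(r.read_state())
s=r.read_state();p=np.array(s["eef_pos"])
r.move_straight([p[0],p[1],.33],speed=.2)
command_gripper(.03)
q0=s["joint_positions"]
for a in(np.pi/2,-np.pi/2):
    print(a,r.solve_ik(b2w(0,-.114,.25),quat(a)))
a=min((np.pi/2,-np.pi/2),key=lambda a:abs(np.array(r.solve_ik(b2w(0,-.114,.33),quat(a)))-q0).max())
print("a",a)
r.reach(b2w(0,-.114,.33),quat(a));S()
r.move_straight(b2w(0,-.114,.104),speed=.15,max_force=6);S()
print(r.move_straight(b2w(0,.071,.104),speed=.05,max_force=15));S()
E
```

```text
1.5707963267948966 [-2.96161767e-01  4.73104015e-01  1.33657129e+00 -4.44089210e-16
  1.33191735e+00 -3.72083589e-01]
-1.5707963267948966 [-2.96161767e-01  4.73104015e-01  1.33657129e+00 -4.44089210e-16
  1.33191735e+00  2.76950906e+00]
a 1.5707963267948966
3.26 [ 0.5849 -0.0997  0.33  ] [ 0.1  0.6 -0.6] [-0.3   0.43  1.19 -0.    1.52 -0.37]
4.92 [ 0.5856 -0.0988  0.1049] [ 0.5 -0.1 -0.4] [-0.3   0.62  1.52  0.    1.   -0.37]
False
8.77 [0.5713 0.0835 0.1042] [  0.3 -10.1  -0.4] [ 0.01  0.59  1.57 -0.    0.98 -0.06]
```

```bash
python3 - <<'E'
from workcell import r,command_gripper,optics
from h import *
r.move_straight(b2w(0,.055,.104),speed=.1)
r.move_straight(b2w(0,.055,.18),speed=.2)
command_gripper(0)
r.move_straight(b2w(-.02,-.10,.28),speed=.2)
s=r.read_state();print(s["time_s"])
p,d=optics.get_image("wrist");cv2.imwrite("pics/wrist1.png",p[:,:,::-1])
np.savez("wrist1.npz",p=p,d=d,pos=s["eef_pos"],rot=s["eef_rot"])
p,d=optics.get_image("side");cv2.imwrite("pics/side1.png",p[:,:,::-1]);np.savez("side1.npz",p=p,d=d,**optics.camera_model("side"))
X,p,ok=cloud("side1.npz");z=X[...,2]
m=ok&(z>.087)&(z<.1)&(abs(X[...,0]-.57)<.09)&(abs(X[...,1]-.09)<.07);print(rect(X[m]),"want",b2w(0,.086,0))
E
```

```text
11.0833
(array([571. , 102.8]), array([98. , 19.4]), 3.65) want [np.float64(0.5699769940532383), np.float64(0.10075226173937636), 0]
```

View pics/wrist1.png

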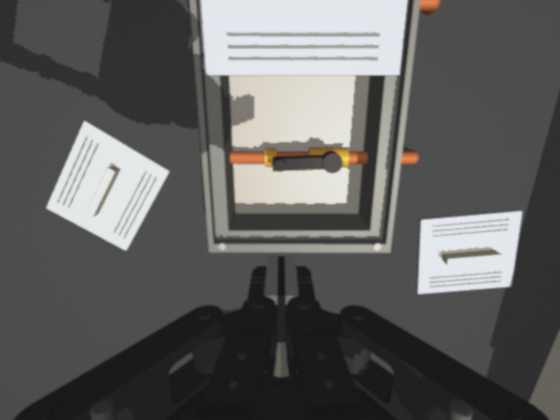

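Cover home: its white plate fills the top of the wrist picture down to row 75. Lever uncovered: pivot at (332,162), tip stud at (279,163), nearly in line with the pipe. I'll compute its angle by casting rays, then push it round.

```bash
python3 - <<'E'
from workcell import r,optics
from h import *
from scipy.spatial.transform import Rotation as Ro
w=np.load("wrist1.npz");m=optics.camera_model("wrist");K=m["K"];T=m["tool_from_camera"]
R=Ro.from_quat(w["rot"]).as_matrix()
def ray(u,v,z):
    d=R@T[:3,:3]@np.linalg.solve(K,[u,v,1]);o=R@T[:3,3]+w["pos"]
    X=o+d*(z-o[2])/d[2];e=X[:2]-C;c,s=np.cos(YAW),np.sin(YAW)
    return np.round([c*e[0]+s*e[1],-s*e[0]+c*e[1]],4)
t=ray(279,163,.06);print("tip",t,"pivot",ray(332,162,.054),"ang",np.arctan2(-.08-t[1],.035-t[0]))
for a in (np.pi/2,np.pi):print(r.solve_ik(b2w(0,-.1,.07),quat(a)))
E
```

```text
tip [-0.0216 -0.0792] pivot [ 0.0357 -0.0791] ang -0.014133334493267364
[-2.73842137e-01  6.57780185e-01  1.55659711e+00 -4.44089210e-16
  9.27215358e-01 -3.49763960e-01]
[-2.73842137e-01  6.57780185e-01  1.55659711e+00 -4.44089210e-16
  9.27215358e-01 -1.92056029e+00]
```

```bash
python3 - <<'E'
from workcell import r,optics
from h import *
def at(th,d,z=.068,rho=.042):
    return b2w(.035-rho*np.cos(th)-d*np.sin(th),-.08-rho*np.sin(th)+d*np.cos(th),z),quat(np.pi/2+th)
r.move_straight(*at(0,.031,.15),speed=.2)
print("down",r.move_straight(*at(0,.031),speed=.08,max_force=6))
for th in np.radians(np.arange(0,91,10)):
    hit=r.move_straight(*at(th,.018),speed=.05,max_force=20)
    print(round(np.degrees(th)),hit,np.round(r.read_state()["contact_force"],1))
    if hit:break
if not hit: print("seat",r.move_straight(*at(np.pi/2,.013),speed=.02,max_force=12),np.round(r.read_state()["contact_force"],1))
s=r.read_state();print(s["time_s"],s["eef_pos"],at(np.pi/2,.018)[0])
E
```

```text
down False
0 False [ 0.6 -0.4  0.1]
10 False [ 0.1  0.4 -0.3]
20 False [0.2 2.5 0.8]
30 False [-0.5  1.8 -0.3]
40 False [-0.1  0.6  0.7]
50 False [-1.5  1.5  0.4]
60 False [-1.1  0.2 -0.4]
70 False [-1.5 -0.7  0.2]
80 False [-1.5 -0.6 -0.5]
90 False [-2.7  0.  -1.2]
seat True [ 0.6  0.5 -0.6]
16.7667 [ 0.60250456 -0.10520766  0.06717827] [np.float64(0.6027045950590038), np.float64(-0.10535912594312753), 0.068]
```

```bash
python3 - <<'E'
from workcell import r,optics
from h import *
from scipy.spatial.transform import Rotation as Ro
a=quat(np.pi)
r.move_straight(b2w(-.01,-.115,.068),a,speed=.08)
r.move_straight(b2w(-.01,-.115,.2),a,speed=.2)
r.move_straight(b2w(-.02,-.10,.28),quat(np.pi/2),speed=.2)
s=r.read_state();print(s["time_s"])
p,d=optics.get_image("wrist");cv2.imwrite("pics/wrist2.png",cv2.resize(p[60:260,180:420,::-1],None,fx=3,fy=3))
m=optics.camera_model("wrist");K=m["K"];T=m["tool_from_camera"];R=Ro.from_quat(s["eef_rot"]).as_matrix()
v,u=np.mgrid[:420,:560];c=np.stack([(u-K[0,2])/K[0,0]*d,(v-K[1,2])/K[1,1]*d,d],-1)
X=(c@T[:3,:3].T+T[:3,3])@R.T+s["eef_pos"]
e=X[...,:2]-C;cs,sn=np.cos(YAW),np.sin(YAW);bx=cs*e[...,0]+sn*e[...,1];by=-sn*e[...,0]+cs*e[...,1]
k=(p.max(-1)<75)&(abs(bx)<.078)&(by<-.02)&(by>-.153)&(X[...,2]>.042)&(X[...,2]<.062)
f=cv2.fitLine(np.stack([bx[k],by[k]],-1).astype(np.float32),cv2.DIST_HUBER,0,.01,.01).ravel()
print(k.sum(),f,by[k].min(),by[k].max(),"angle",np.degrees(np.arctan(f[1]/f[0])))
E
```

```text
19.775
225 [ 0.03279165 -0.9994622   0.02995649 -0.11535151] -0.14343546176244917 -0.06879658624663822 angle -88.120834
```

View pics/wrist2.png

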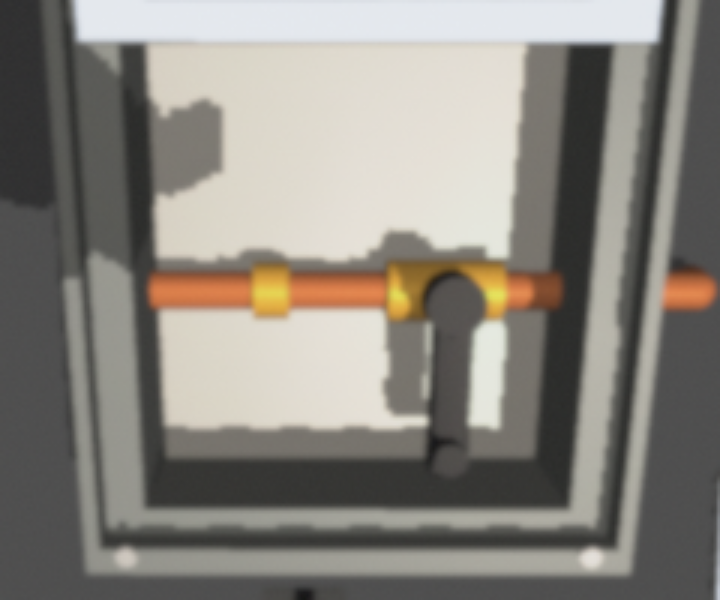

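The lever points square across the pipe: hub at (455,300), stud at (448,457), about 90° once perspective is allowed for. The cover edge is unchanged at row 40. I'm handing in.

```bash
python3 -c "
from workcell import r
print(r.finish_job())"
```

```text
the job is handed in; nothing more can be done
None
```

I pushed the cover fully home over the two-winged valve and the long lever shut square across its pipe, checked both with the cameras, and handed the job in at about 20 s; no verdict came back.

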